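# Turn the sauce carousel to the guests

### The job

Push the upright posts on the rim of the sauce carousel with the fingers, without gripping them, to turn it gently, either way round, until the red jar stands at the front, squarely in line with the yellow chevron on the table, and leave it at rest there. Do not touch or lift the jars: all four stay upright in their pockets. Leave the napkin box, the sauce bottle, the bowl and the mug where they are.

Things in the scene. Friction and masses are not known exactly. Their poses are not given: they have to be found in the camera images.
- foot: the fixed black foot of the carousel, a disc 170 mm wide and 14 mm high under the turning top, with a flat yellow chevron (about 80 mm, 4 mm thick) fixed to it and lying on the table just outside the rim, its point towards the hub; origin on the table under the hub, z up, and its +x axis runs from the hub to the chevron: that is the front. The front lies roughly away from the robot, up to 0.5 rad to either side
- front_mark (a point): the inner point of the yellow chevron, 175 mm from the hub axis, 4 mm over the table
- carousel: turning top: brown wooden disc 310 mm across, its faces 16 and 34 mm over the table; origin on its vertical turning axis (the hub), 14 mm over the table; x, y turn with it. In this frame its four posts stand at 0, 90, 180, 270 degrees, its four pockets (dark rings 74 mm across, 8 mm high) at 45, 135, 225, 315. No stops; light friction; after a slow push it halts within a degree or two
- post0 (a point): centre of the top of post 0: one of four fixed upright steel push posts on the carousel's rim, 22 mm thick, 50 mm tall from the disc's top (34 mm over the table) to 84 mm over the table; its axis stands 138 mm from the hub, and it turns with the disc; about 1 N sideways on it turns the disc
- post1 (a point): centre of the top of post 1: one of four fixed upright steel push posts on the carousel's rim, 22 mm thick, 50 mm tall from the disc's top (34 mm over the table) to 84 mm over the table; its axis stands 138 mm from the hub, and it turns with the disc; about 1 N sideways on it turns the disc
- post2 (a point): centre of the top of post 2: one of four fixed upright steel push posts on the carousel's rim, 22 mm thick, 50 mm tall from the disc's top (34 mm over the table) to 84 mm over the table; its axis stands 138 mm from the hub, and it turns with the disc; about 1 N sideways on it turns the disc
- post3 (a point): centre of the top of post 3: one of four fixed upright steel push posts on the carousel's rim, 22 mm thick, 50 mm tall from the disc's top (34 mm over the table) to 84 mm over the table; its axis stands 138 mm from the hub, and it turns with the disc; about 1 N sideways on it turns the disc
- red_jar: red sauce jar with a red lid and pale paper label, 60 mm wide, 75 mm tall, loose, standing in one of the four pockets of the carousel (axis 85 mm from the hub), its top about 109 mm over the table; origin at the centre of its underside, z up
- yellow_jar: yellow sauce jar with a yellow lid and pale paper label, 60 mm wide, 75 mm tall, loose, standing in one of the four pockets of the carousel (axis 85 mm from the hub), its top about 109 mm over the table; origin at the centre of its underside, z up
- green_jar: green sauce jar with a green lid and pale paper label, 60 mm wide, 75 mm tall, loose, standing in one of the four pockets of the carousel (axis 85 mm from the hub), its top about 109 mm over the table; origin at the centre of its underside, z up
- white_jar: white sauce jar with a white lid and pale paper label, 60 mm wide, 75 mm tall, loose, standing in one of the four pockets of the carousel (axis 85 mm from the hub), its top about 109 mm over the table; origin at the centre of its underside, z up
- napkin_box: black napkin dispenser with a green front, 100 x 120 x 110 mm and napkins standing up 15 mm more, loose on the table; origin at the centre of its underside
- sauce_bottle: amber sauce bottle with a white cap, 64 mm wide, 190 mm tall, loose on the table; origin at the centre of its underside
- pudding_bowl: glass bowl, 150 mm wide, 60 mm high, loose on the table; origin at the centre of its underside
- mug: blue mug, 80 mm wide plus handle, 90 mm tall, loose on the table; origin at the centre of its underside
Mind the look-alikes: they are no part of the job. There is more than one size of the green_jar; the job needs the largest.

How it is judged:
At the end, for the whole second after the job is handed in: the red jar's axis lies on the chevron's side of the hub within 14 mm (about 9 degrees) of the line from the hub to the chevron; the carousel and jar are at rest; all four jars stand upright in their pockets, and the napkin box, bottle, bowl and mug are within 20 mm of where they began (x of red_jar in the frame of foot above 0.06 m and y of red_jar in the frame of foot between -0.014 and 0.014 m and angular speed of carousel below 0.03 rad/s and linear speed of red_jar below 0.01 m/s and horizontal distance between red_jar and carousel between 0.075 and 0.095 m and height (world z) of each of red_jar, yellow_jar, green_jar, white_jar below 0.04 m and angle between each of red_jar, yellow_jar, green_jar, white_jar's own z axis and vertical below 0.1 rad and horizontal distance between yellow_jar and carousel between 0.075 and 0.095 m and horizontal distance between green_jar and carousel between 0.075 and 0.095 m and horizontal distance between white_jar and carousel between 0.075 and 0.095 m and horizontal distance between red_jar and yellow_jar above 0.1 m and horizontal distance between red_jar and green_jar above 0.1 m and horizontal distance between red_jar and white_jar above 0.1 m and distance of each of napkin_box, sauce_bottle, pudding_bowl, mug from where it was at the start of the episode below 0.02 m); the robot touches nothing.
It fails at once if the carousel is gripped, or pressed hard without turning (over 18 N from the fingers while it stands still) (contact force between the fingers and carousel above 18 N and angular speed of carousel below 0.02 rad/s).
It fails at once if a jar is lifted out of its pocket or tipped by more than about 17 degrees (height (world z) of any of red_jar, yellow_jar, green_jar, white_jar above 0.044 m or angle between any of red_jar, yellow_jar, green_jar, white_jar's own z axis and vertical above 0.3 rad).
It fails at once if the robot pushes or squeezes a jar (over 1.5 N) (contact force between any of the fingers, the arm and red_jar above 1.5 N or contact force between any of the fingers, the arm and yellow_jar above 1.5 N or contact force between any of the fingers, the arm and green_jar above 1.5 N or contact force between any of the fingers, the arm and white_jar above 1.5 N).
It fails at once if the carousel is spun faster than 4 rad/s (angular speed of carousel above 4 rad/s).
It fails at once if the napkin box, bottle, bowl or mug is moved by more than 30 mm (distance of any of napkin_box, sauce_bottle, pudding_bowl, mug from where it was at the start of the episode above 0.03 m).
It also fails if it takes over 48 s, if anything falls off the work surface, if the arm or the gripper's body presses on something with over 40 N, if the wrist force passes 120 N, or if a joint passes its speed limit or range.

### The arm

A 6-joint arm with a two-finger parallel gripper is mounted at the origin on the work surface. World frame = base frame: x ahead of the robot, y to its left, z up, the work surface at z = 0. Lengths are in m, angles in rad, forces in N, time in s.
With the tool pointing down it reaches from about 0.25 to 0.725 m from the base axis. Payload 4 kg.
Tool frame: the origin (TCP) lies at the very end of the fingers, on their centre line; the grasp point (between the pads) lies 19 mm behind it; z points along the fingers, y is the direction in which the jaws open and shut (so a half turn about z gives the same grasp; the last joint's range is limited). The gripper opens to 85 mm and grips with 20 to 120 N. Pads are 22 mm wide; open, the fingers measure 114 mm over their backs; the gripper's body (76 mm by 85 mm) begins 54 mm behind the grasp point. The pads swing forward as they close: fully open they stand 13 mm farther back than shut.
Start: joints at [-1.181, 0.241, 0.005, 1.335, 0, 1.571], TCP at [0.19, -0.462, 0.231] pointing down, gripper open.
Joint ranges: [-2.72, 2.72], [-1.05, 1.87], [-1.09, 1.28], [-1.99, 2.15], [-1.42, 1.44], [-3.14, 3.14]. Speed limits (rad/s): [2.79, 2.79, 3.14, 3.14, 3.14, 3.14].

### API

Orientations are given as a unit quaternion [x, y, z, w].
In Python, from workcell import bot gives the robot as it stands.
- The arm moves only by the shell command python3 -m crank 'ROWS'. ROWS is JSON, a list that holds one entry, the list of rows, each a list of 5 numbers: the shift along the tool's x, y, z in mm, then the turn about the tool's z in degrees, then the closure in counts, from 0 (fully open) to 255 (shut). In form: [[[tx, ty, tz, turn, grip], ...]]. A call has 1 to 12 rows; each row shifts and turns the pose as measured when the row begins, along the tool's axes as they then stand; what a row does not reach is not made up. A row lasts 1/8 s, in which the tool goes at most 62.5 mm and 10.7 degrees, less where a joint would pass 70% of its speed; a pose out of reach is approached as far as the arm can. A call is refused whole if a number of a shift passes 62.5 or a number of a turn 10.7, either way. A call with a gripper value outside its range is refused whole. The fingers move at their own pace and stop on an object; the grip force is fixed at half the most. Time passes only in rows, so rows that do not move let the fingers close. It gives the time, the measured TCP pose, the force and the opening at its end, in the units of the state.
- bot.get_obs(): the state, without advancing time (a new reading comes with each control period).
- bot.camera(name): name is "side" or "top"; returns a dict with "img" (400x640x3 uint8, blue, green, red), "depth" (400x640 float32, m along the optical axis (not along the pixel's ray), 0 where there is no reading), "fx", "fy", "cx", "cy" (pixels), "R" (3x3) and "t" (3): a world point X has camera coordinates R X + t. Camera axes: x right, y down, z forward; pixel columns grow to the right and rows downward; lengths in m; the calibration is good to about 2 mm. A picture is of the moment at which its call begins.
- bot.job_done(): hands the job in, once; it reports no verdict.
The state is a dict: "clock": time; "joint_pos": joint angles; "joint_vel": joint speeds; "tau": joint torques, N m; "eef_pos": TCP position; "tool_rot": TCP orientation; "ft_force": force on the tool from outside, world axes, zero at the start; "ft_torque": the same for the moment, N m; "grip_width": finger opening in m.
Only numpy, scipy, OpenCV 4.12 (cv2) and the standard library are available. Lean on these libraries where they do the work, as an engineer would, in place of code of your own. Each camera call takes 0.05 s, during which the arm holds its last target.

## Working session

There is one attempt and no reset: what is moved stays moved. The work goes in short steps, Python scripts to look and compute and a shell command to move; the robot and the scene stay as the last step left them, time stands still between calls to the robot, and variables do not carry over. Pictures are saved under pics/ and viewed, and the job is handed in when it is done.

```bash
mkdir -p pics
python3 - <<'E'
from workcell import bot
import cv2,numpy as np
o=bot.get_obs();print({k:np.round(v,3).tolist() for k,v in o.items()})
for n in("top","side"):
    c=bot.camera(n);cv2.imwrite(f"pics/{n}0.png",c["img"]);np.savez(f"{n}0.npz",**c);print(n,c["fx"],c["cx"],c["cy"],c["R"],c["t"])
E
```

```text
{'clock': 0.0, 'joint_pos': [-1.181, 0.241, 0.004, 1.335, 0.0, 1.571], 'joint_vel': [-0.0, 0.002, 0.001, -0.0, 0.001, -0.002], 'tau': [0.002, -37.232, 25.241, 0.017, -0.0, 0.0], 'eef_pos': [0.19, -0.462, 0.23], 'tool_rot': [0.981, 0.194, -0.0, -0.001], 'ft_force': [0.538, 0.254, 1.198], 'ft_torque': [-0.012, -0.038, -0.037], 'grip_width': 0.085}
top 361.2196036634753 319.94925438243746 205.70083426433615 [[-0.00571475 -0.99952373  0.03032585]
 [-0.99706706  0.00338094 -0.07645817]
 [ 0.07631922 -0.03067384 -0.9966115 ]] [-0.01846255  0.57846788  0.97983949]
side 426.12235420205724 321.5891175893835 190.87251155553548 [[-0.70370126 -0.71045724  0.00742001]
 [-0.4435381   0.4311139  -0.78575745]
 [ 0.5550482  -0.55622956 -0.61849024]] [0.38572748 0.33016819 1.04428337]
```

View pics/top0.png

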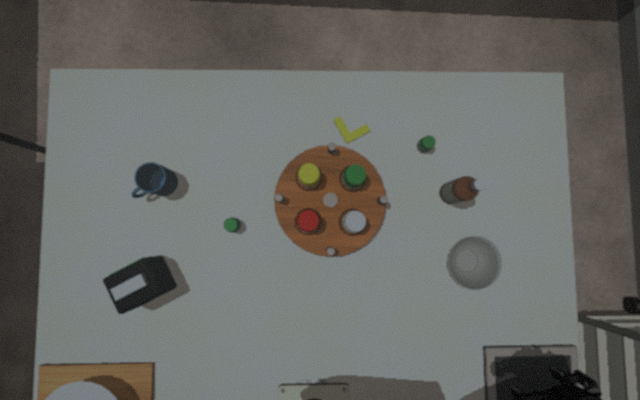

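View pics/side0.png

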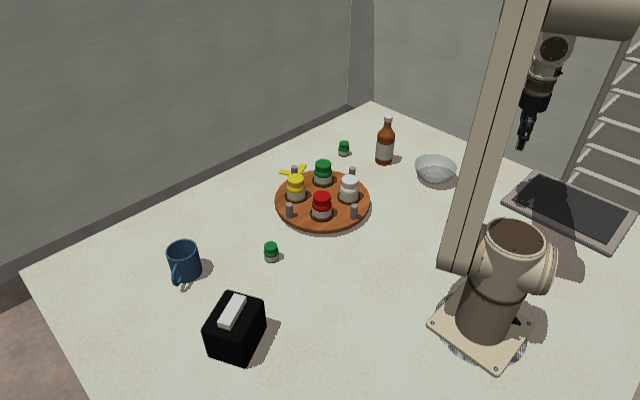

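```bash
cat > h.py <<'E'
import numpy as np,cv2
def bp(c,u,v,z):
    d=np.array([(u-c["cx"])/c["fx"],(v-c["cy"])/c["fy"],1.]);R=np.asarray(c["R"]);t=np.asarray(c["t"])
    C=-R.T@t; w=R.T@d; return C+w*(z-C[2])/w[2]
def blob(img,lo,hi,near,r=16):
    h=cv2.cvtColor(img,cv2.COLOR_BGR2HSV);m=cv2.inRange(h,lo,hi);k=np.zeros_like(m);cv2.circle(k,near,r,255,-1);m&=k
    n,l,s,ce=cv2.connectedComponentsWithStats(m);i=1+np.argmax(s[1:,4]);return ce[i],s[i,4],l==i
E
python3 - <<'E'
import numpy as np,cv2
from h import *
c=dict(np.load("top0.npz"));img=c["img"]
for n,(u,v),z in [("hub",(330,200),.04),("pf",(332,148),.084),("pl",(279,198),.084),("pn",(331,252),.084),("pr",(384,201),.084),("red",(309,219),.109),("yel",(309,174),.109),("grn",(355,175),.109),("wht",(354,221),.109),("bottlecap",(475,183),.19),("mug",(152,178),.09),("bowl",(473,262),.06),("sgreenR",(429,142),.04),("sgreenL",(232,224),.04)]:
    print(n,np.round(bp(c,u,v,z),3))
ce,a,m=blob(img,(22,120,100),(35,255,255),(350,130),22);print("chev",ce,a,bp(c,*ce,.004));vs,us=np.nonzero(m);i=np.argmax(vs);print(us[i],vs[i],bp(c,us[vs==vs[i]].mean(),vs[i]+.5,.004))
ys,xs=us,vs
# disc ellipse
h=cv2.cvtColor(img,cv2.COLOR_BGR2HSV);m=cv2.inRange(h,(5,90,50),(18,255,255));k=np.zeros_like(m);cv2.circle(k,(330,200),62,255,-1);m&=k
cn=max(cv2.findContours(m,cv2.RETR_EXTERNAL,cv2.CHAIN_APPROX_NONE)[0],key=cv2.contourArea)
P=np.array([bp(c,u,v,.034)[:2] for u,v in cv2.convexHull(cn)[:,0]]);A=np.c_[2*P,np.ones(len(P))];s=np.linalg.lstsq(A,(P**2).sum(1),rcond=None)[0];print("disc",s[:2],np.sqrt(s[2]+s[:2]@s[:2]))
big=cv2.resize(img[110:280,220:440],None,fx=3.5,fy=3.5,interpolation=cv2.INTER_CUBIC);cv2.imwrite("pics/crop0.png",big)
E
```

```text
hub [ 0.593 -0.048  0.04 ]
pf [ 0.726 -0.052  0.084]
pl [0.594 0.087 0.084]
pn [ 0.454 -0.047  0.084]
pr [ 0.585 -0.187  0.084]
red [0.538 0.009 0.109]
yel [0.653 0.009 0.109]
grn [ 0.65  -0.109  0.109]
wht [ 0.533 -0.105  0.109]
bottlecap [ 0.618 -0.381  0.19 ]
mug [0.646 0.412 0.09 ]
bowl [ 0.423 -0.428  0.06 ]
sgreenR [ 0.754 -0.326  0.04 ]
sgreenL [0.528 0.217 0.04 ]
chev [349.79513889 130.54861111] 288 [ 0.79649945 -0.10887364  0.004     ]
346 141 [ 0.76442285 -0.10043617  0.004     ]
disc [ 0.59345785 -0.04897492] 0.15149963910369849
```

View pics/crop0.png

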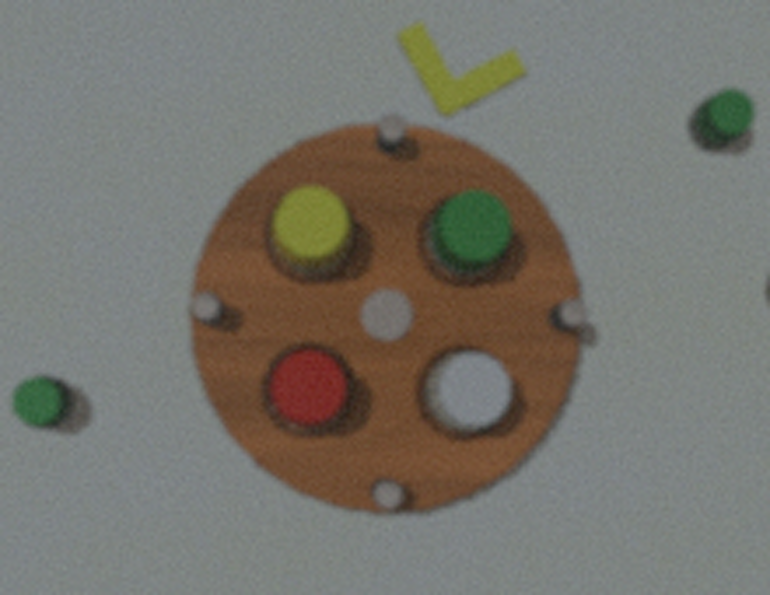

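The top view shows the hub at about (330,200) and red at (309,219). The posts are at (332,148), (279,198), (331,252) and (384,201), and the chevron tip is at (347,141). That puts the hub at about (0.593,-0.049), red at about 133° and the front at about -16.5°, so the carousel has to turn about -150°. I'll push the right-hand post around the near side.

```bash
python3 -m crank '[[[40,-7,0,0,255],[52,-9,0,0,255],[52,-9,0,0,255],[52,-9,0,0,255],[52,-9,0,0,255],[52,-9,0,0,255],[52,-9,0,0,255],[52,-9,0,0,255],[52,-9,0,0,255],[40,-7,0,0,255],[0,0,0,-10,255]]]'
python3 -c "
from workcell import bot
print(bot.get_obs())"
```

```text
clock: 1.48
eef_pos: [0.6276, -0.1853, 0.2222]
tool_rot: [0.96, 0.279, -0.004, -0.005]
ft_force: [-0.1, -0.9, -0.4]
grip_width: -0.0002
{'clock': 1.475, 'joint_pos': array([-0.28876544,  0.57579686,  0.4852818 ,  1.49204414,  0.00340898,
        2.28798953]), 'joint_vel': array([-0.01641211, -0.00238098, -0.01693262,  0.01316839, -0.0179674 ,
       -1.41288997]), 'tau': array([  1.56569257, -52.58336306,  26.47815764,  -0.152464  ,
         0.20612916,   1.47907633]), 'eef_pos': array([ 0.62756212, -0.18534981,  0.22217745]), 'tool_rot': array([ 0.96036896,  0.27866463, -0.00402631, -0.00461354]), 'ft_force': array([-0.07807326, -0.85293613, -0.44238885]), 'ft_torque': array([-0.01620581,  0.01968232,  0.02534563]), 'grip_width': -0.0002477071450236625}
```

```bash
python3 -m crank '[[[0,0,0,-10.5,255],[0,0,0,-10.5,255],[0,0,0,-10.5,255],[0,0,0,-10.5,255],[0,0,0,-10.5,255],[0,0,0,-10.5,255],[0,0,0,-10.5,255],[0,0,0,-10.5,255],[0,0,0,-10.5,255],[0,0,0,-10.5,255],[0,0,0,-10.5,255],[0,0,0,-10.5,255]]]'
python3 -m crank '[[[0,0,10,-10.5,255],[0,0,15,-10.5,255],[0,0,25,-10.5,255],[0,0,20,-2,255],[0,0,10,0,255],[0,0,0,0,255]]]'
python3 -c "
from workcell import bot
import cv2
print(bot.get_obs()['joint_pos'])
for n in ('top','side'): cv2.imwrite('pics/%s1.png'%n,bot.camera(n)['img'])"
```

```text
clock: 2.98
eef_pos: [0.6243, -0.1825, 0.2105]
tool_rot: [0.164, 0.986, 0.004, -0.016]
ft_force: [-0.4, 0.6, -1.2]
grip_width: -0.0002
clock: 3.72
eef_pos: [0.62, -0.1809, 0.1248]
tool_rot: [-0.134, 0.991, 0.009, -0.017]
ft_force: [-0.7, 0.4, 0.1]
grip_width: -0.0002
[-0.28549551  0.6203908   0.30800368  1.29744007  0.00330288 -0.55450714]
```

View pics/top1.png

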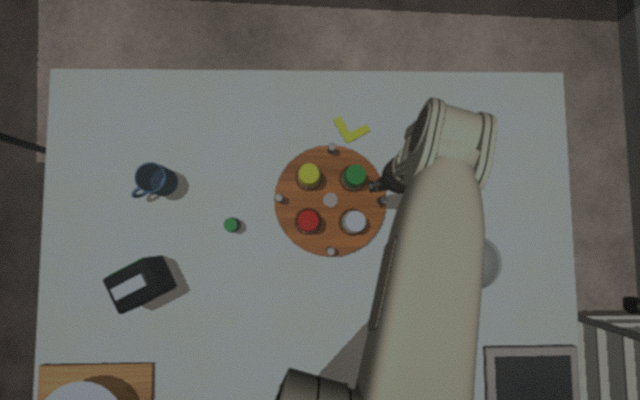

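View pics/side1.png

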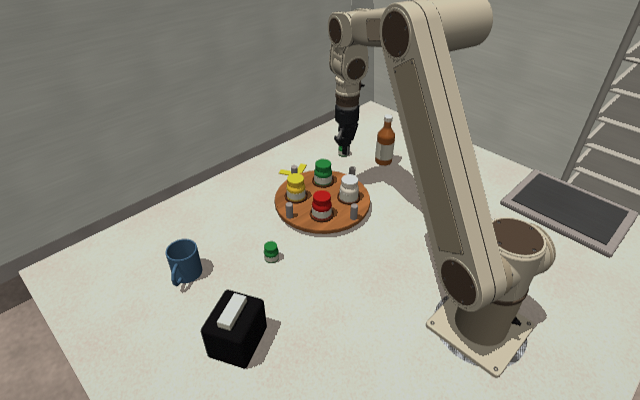

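Nothing has been touched yet. The fingers are just beyond the right-hand post and clear of the jars, so I'll descend.

```bash
python3 -m crank '[[[-2,-4,10,0,255],[-2,-5,20,0,255],[0,0,20,0,255],[0,0,14,0,255],[0,0,4,0,255],[0,0,0,0,255]]]'
```

```text
clock: 4.58
eef_pos: [0.6288, -0.1899, 0.0587]
tool_rot: [-0.134, 0.991, 0.007, -0.012]
ft_force: [-0.3, 0.2, -0.8]
grip_width: -0.0
```

```bash
python3 -m crank '[[[5,0.2,0,2,255],[5,0.2,0,2,255],[5,0.2,0,2,255],[5,0.2,0,2,255],[6,0.2,0,2.4,255],[7,0.2,0,2.8,255]]]'
cat > st.py <<'E'
from workcell import bot
import numpy as np
o=bot.get_obs();p=o['eef_pos'];d=p[:2]-[.5925,-.0490];q=o['tool_rot']
print('phi',np.degrees(np.arctan2(d[1],d[0]))%360,'r',np.hypot(*d),'z',p[2],'yaw',np.degrees(2*np.arctan2(q[1],q[0]))%360,'F',o['ft_force'],'q6',o['joint_pos'][5],o['clock'])
E
python3 st.py
python3 -c "
from workcell import bot
import cv2
for n in ('top','side'): cv2.imwrite('pics/%s2.png'%n,bot.camera(n)['img'][100:280,220:500])"
```

```text
clock: 5.32
eef_pos: [0.5965, -0.1952, 0.0624]
tool_rot: [-0.011, 1.0, 0.005, -0.01]
ft_force: [1.6, 0.4, -0.9]
grip_width: -0.0001
phi 271.5710742098856 r 0.1462050148835342 z 0.06240715820718519 yaw 181.29474352537542 F [ 1.55777036  0.38041336 -0.91989406] q6 -0.3399301930859718 5.325
```

View pics/top2.png

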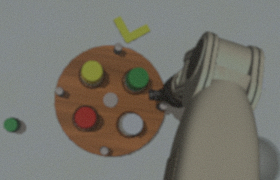

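View pics/side2.png

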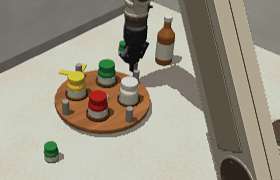

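```bash
python3 -m crank '[[[9,0.8,0.8,3.7,255],[10,0.8,0.8,4,255],[10,0.8,0.8,4,255],[10,0.8,0.8,4,255],[10,0.8,0.8,4,255],[10,0.8,0.8,4,255],[10,0.8,0.8,4,255],[10,0.8,0.8,4,255],[10,0.6,0.6,4,255],[10,0.6,0.6,4,255],[10,0.6,0.6,4,255],[10,0.6,0.6,4,255]]]'
python3 st.py
python3 -c "
from workcell import bot
import cv2
for n in ('top','side'): cv2.imwrite('pics/%s3.png'%n,bot.camera(n)['img'][100:300,220:500])"
```

```text
clock: 6.92
eef_pos: [0.4946, -0.1508, 0.0607]
tool_rot: [0.406, 0.914, -0.003, -0.001]
ft_force: [0.0, -1.2, -0.6]
grip_width: 0.0003
phi 226.12974467188846 r 0.1412482895272693 z 0.06069833175116382 yaw 132.03841156618816 F [ 0.01841771 -1.15275922 -0.6063236 ] q6 0.5448663143268788 6.925
```

View pics/top3.png

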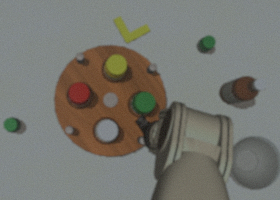

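View pics/side3.png

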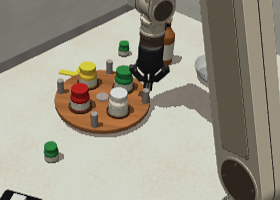

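The disc has turned about 45°, the jars are standing and the forces are around 1 N. I'll carry on.

```bash
python3 -m crank '[[[9,0.3,0.4,3.3,255],[10,0.5,0.6,3.7,255],[10,0.5,0.6,3.7,255],[10,0.5,0.6,3.7,255],[10,0.5,0.6,3.7,255],[10,0.5,0.6,3.7,255],[10,0.5,0.6,3.7,255],[10,0.5,0.6,3.7,255],[10,0.5,0.6,3.7,255],[10,0.5,0.6,3.7,255],[10,0.5,0.6,3.7,255],[10,0.5,0.6,3.7,255]]]'
python3 st.py
python3 -c "
from workcell import bot
import cv2
for n in ('top','side'): cv2.imwrite('pics/%s4.png'%n,bot.camera(n)['img'][100:300,220:500])"
```

```text
clock: 8.52
eef_pos: [0.4616, -0.0445, 0.0559]
tool_rot: [0.722, 0.692, -0.004, 0.006]
ft_force: [-0.3, -2.6, 0.4]
grip_width: -0.0005
phi 178.02878609773978 r 0.13101525110039558 z 0.05586621349406587 yaw 87.57654364670907 F [-0.28606961 -2.56074383  0.37850969] q6 1.526657186345293 8.525
```

View pics/top4.png

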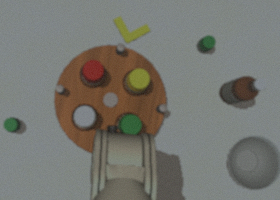

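View pics/side4.png

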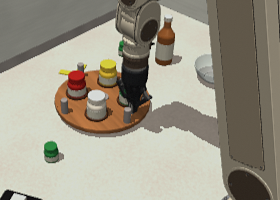

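```bash
cat > meas.py <<'E'
from workcell import bot
from h import *
import sys
c=bot.camera("top");cv2.imwrite("pics/"+sys.argv[1]+".png",c["img"][90:290,200:480])
h=cv2.cvtColor(c["img"],cv2.COLOR_BGR2HSV)
m=(cv2.inRange(h,(0,150,60),(4,255,255))|cv2.inRange(h,(174,150,60),(180,255,255)));k=np.zeros_like(m);cv2.circle(k,(330,195),55,255,-1);m&=k
n,l,s,ce=cv2.connectedComponentsWithStats(m);i=1+np.argmax(s[1:,4])
p=bp(c,*ce[i],.105);d=p[:2]-[.5925,-.049];a=np.degrees(np.arctan2(d[1],d[0]));print('red px',ce[i],s[i,4],p,'r',np.hypot(*d),'ang',a,'to go',a+16.5,'lateral mm',85*np.sin(np.radians(a+16.5)))
E
python3 meas.py top5
```

```text
red px [313.6993865 169.5797546] 326 [ 0.66498152 -0.00305753  0.105     ] r 0.08581539132298571 ang 32.36859567430262 to go 48.86859567430262 lateral mm 64.0222521027001
```

```bash
python3 -m crank '[[[8,-0.6,-0.2,3.7,255],[9,-0.6,-0.2,3.7,255],[9,-0.6,-0.2,3.7,255],[9,-0.6,-0.2,3.7,255],[9,-0.6,-0.2,3.7,255],[9,-0.4,0,3.7,255],[9,-0.4,0,3.7,255],[8,-0.4,0,3.4,255],[6,-0.2,0,2.6,255]]]'
python3 st.py; python3 meas.py top6
```

```text
clock: 9.8
eef_pos: [0.4815, 0.0237, 0.0563]
tool_rot: [0.885, 0.465, -0.003, 0.01]
ft_force: [-0.7, -0.6, 0.6]
grip_width: -0.0002
phi 146.78103475042388 r 0.13262564937415458 z 0.05631396103124858 yaw 55.44890160391726 F [-0.70029599 -0.61253535  0.57993495] q6 2.2366775709975957 9.8
red px [329.22769231 164.55384615] 325 [ 0.67802233 -0.04301725  0.105     ] r 0.08573133306783703 ang 4.0016297707218556 to go 20.501629770721856 lateral mm 29.7698920937113
```

View pics/top6.png

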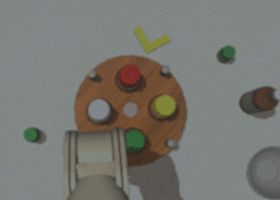

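```bash
python3 -m crank '[[[6,-0.2,0,2.6,255],[7,-0.3,0,3,255],[7,-0.3,0,3,255],[6,-0.3,0,2.6,255],[5,-0.2,0,2,255],[3,0,0,1.3,255],[2,0,0,0.8,255],[1,0,0,0,255]]]'
python3 st.py; python3 meas.py top7
```

```text
clock: 10.85
eef_pos: [0.5045, 0.0494, 0.0553]
tool_rot: [0.939, 0.344, -0.004, 0.011]
ft_force: [-1.0, 0.1, -0.4]
grip_width: 0.0
phi 131.78603196131357 r 0.13199020218474367 z 0.05532761692850666 yaw 40.222091141634934 F [-0.952844    0.14085123 -0.36711216] q6 2.551174962396987 10.85
red px [337.65243902 165.18902439] 328 [ 0.67637237 -0.06469445  0.105     ] r 0.08532813103872011 ang -10.598786752493154 to go 5.9012132475068455 lateral mm 8.739155979525329
```

```bash
python3 -m crank '[[[3,0,0,1.2,255],[3,-0.1,0,1.2,255],[3,0,0,1.2,255],[2,0,0,0.8,255],[1,0,0,0.4,255],[0,0,0,0,255]]]'
python3 st.py; python3 meas.py top8
```

```text
clock: 11.65
eef_pos: [0.5147, 0.0576, 0.0552]
tool_rot: [0.953, 0.302, -0.004, 0.011]
ft_force: [-0.7, -0.2, 0.8]
grip_width: 0.0003
phi 126.12980491929227 r 0.13198567196798242 z 0.055164213315728045 yaw 35.129544755465055 F [-0.73568705 -0.20836213  0.76479969] q6 2.6534676644384594 11.65
red px [340.75075075 165.95495495] 333 [ 0.67438032 -0.07265883  0.105     ] r 0.08522984963725619 ang -16.11633117150464 to go 0.38366882849535955 lateral mm 0.5691799113189999
```

```bash
python3 -m crank '[[[-5,-2,0,0,255],[-8,-3,0,0,255],[0,0,-10,0,255],[0,0,-30,0,255],[0,0,-40,0,255],[0,0,-40,0,255],[0,0,-20,0,255],[0,0,0,0,255]]]'
python3 st.py; python3 meas.py top9
```

```text
clock: 12.7
eef_pos: [0.5004, 0.0571, 0.2033]
tool_rot: [0.953, 0.301, -0.001, 0.011]
ft_force: [0.0, -0.8, -0.9]
grip_width: -0.0
phi 130.9811630438302 r 0.1404908637796876 z 0.20326214584050797 yaw 35.09589323579814 F [ 0.03037093 -0.76252326 -0.85427138] q6 2.656447419909124 12.7
red px [340.68085106 165.89361702] 329 [ 0.67453987 -0.07248029  0.105     ] r 0.08533383524764214 ang -15.971429725782784 to go 0.5285702742172163 lateral mm 0.7841386645317431
```

```bash
python3 -m crank '[[[-30,-20,0,0,255],[-40,-28,0,0,255],[-40,-28,0,0,255],[-20,-14,0,0,255],[0,0,0,0,255],[0,0,0,0,255]]]'
python3 meas.py top10;python3 meas.py top11
python3 - <<'E'
from workcell import bot
import cv2
c=bot.camera('side');cv2.imwrite('pics/side5.png',c['img'])
E
```

```text
clock: 13.5
eef_pos: [0.3338, 0.0549, 0.1951]
tool_rot: [0.953, 0.301, -0.007, 0.01]
ft_force: [0.4, 0.2, 0.5]
grip_width: -0.0004
red px [340.79510703 165.94801223] 327 [ 0.67439838 -0.07277333  0.105     ] r 0.08527904717478478 ang -16.186871041773898 to go 0.31312895822610187 lateral mm 0.4645338484415019
red px [340.59939759 165.88554217] 332 [ 0.67456087 -0.07227057  0.105     ] r 0.08529657414271966 ang -15.832112253187248 to go 0.6678877468127524 lateral mm 0.9908089791326526
```

View pics/top11.png

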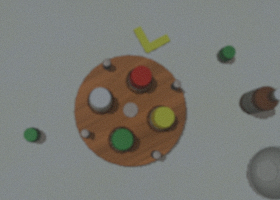

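View pics/side5.png

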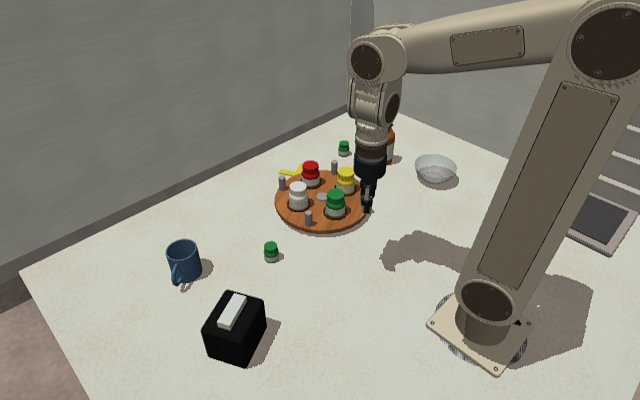

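The red jar at (140,76) in the crop sits just inside the chevron tip at (147,51), on the line from the hub. All four jars are upright in their pockets, nothing else has moved and the arm is clear.

```bash
python3 -c "
from workcell import bot
print(bot.job_done())"
```

```text
the job is handed in; nothing more can be done
None
```

The red jar now stands at the front, in line with the yellow chevron, and the job is handed in. With the fingers shut, I pushed one rim post about 150° clockwise (seen from above), around the robot's side of the carousel. I then backed off, lifted clear and pulled the arm back towards the base.

**Alignment:** the last two top-camera readings put the red jar 0.3–0.7° from the chevron line. That is 0.5–1.0 mm sideways against the 14 mm allowed. The camera calibration is only good to about 2 mm.

**At rest:** readings after backing off differed by about 0.4° at most, which is about the noise of the measurement. I did not measure the carousel's speed directly.

**Jars and other objects:** in the final pictures all four jars stand upright in their pockets. The napkin box, bottle, bowl and mug look unmoved; I judged these by eye rather than measuring them.

**Forces and time:** the wrist force was never more than about 3 N at the end of any push call. The robot's clock read about 13.5 s at the end of the last move, against the 48 s limit.

No check failed or disagreed.

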